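# Unlock the bench centrifuge and hold its sprung lid just below the balance point

### The job

Check the sprung hinge of the little bench centrifuge: turn the black transit-lock knob on its lid clockwise (seen from above) about a quarter turn to its stop, lift it straight out and leave it in the steel tray. Then grip the steel bar at the lid's front edge, raise the lid past its balance point (52 degrees open) without letting it swing up against its stop, and ease it back to about 45 degrees. Finish holding it still there, just below balance, with the bar still gripped in the fingers, and do not knock over or shift the bottles, glassware and boxes around.

Things in the scene. Friction and masses are not known exactly. Their poses are not given: they have to be found in the camera images.
- centrifuge: Fixed white case, 200 x 200 mm, top 110 mm high. Origin: centre of underside; x to its back (away from robot), y left, z up. Grey lid 195 mm long, 200 wide, 8 thick, shut at z 111 to 119, hinged along its back edge (x = +90, z = 115 mm); front edge, shut, at x = -105. A 34 mm square hole in the lid at x = -70, y = 0 lies over a keyhole in the case; the knob passes through both.
- keyhole (a point): Centre of the keyhole mouth in the case: x = -70, y = 0, z = 110 mm in the centrifuge's frame, same axes. Central hole 19 mm square, with arms 13 mm wide reaching 17.5 mm from the centre either way along y; plate 6 mm thick. Locked, the knob's grip bar (its x) points 3 to 32 degrees clockwise of the centrifuge's x; it comes free when the bar lies along the centrifuge's y.
- knob: Loose black bayonet knob, 64 mm tall, 60 to 130 g. Origin: foot of its shank, z up. Shank 16 mm across, z 0 to 24; lug at its foot 30 mm along x, 7 along y; flange 50 across, z 24 to 30, on the lid (foot 95 mm up); grip bar 44 along x, 14 thick along y, z 30 to 64. Turn clockwise to yaw -90 degrees to the centrifuge (stop at -92, free within 8 of -90), lift 30 mm. Turns easily.
- tray: Fixed open steel tray, 120 x 120 mm outside, 22 mm high, 3 mm walls, floor 3 mm thick. Origin: centre of its underside. To the left or the right of the centrifuge. The knob may stand or lie in it.
- lid (a joint): Lid angle, 0 shut, positive as the front edge rises; end stop 1.40 rad (80 degrees). The sprung hinge balances the lid at 0.90 rad (52 degrees): below, the lid wants to fall shut; above, the spring swings it open by itself, so keep it gripped. Moving it takes under 3 N at the bar.
- lid_hinge (a point): Point on the hinge axis in the middle of the lid's back edge; the axis runs along the centrifuge's y. The point turns with the lid.
- handle: Round steel bar in front of the lid, 14 mm thick, 88 long, along the centrifuge's y. Origin: its middle. It is 45 mm in front of the lid's edge, on two 10 mm arms 50 mm either side of its middle; 240 mm from the hinge axis, level with it when shut (115 mm up). At angle q: 240 cos q in front of and 240 sin q above the hinge. The bar is a roller, so the gripper can stay pointing down.
- rack: Fixed white tube rack with capped tubes, 110 x 100 mm, 76 mm high, on the side where the tray is not. Origin: centre of its underside.
- reagent: Loose brown bottle, 56 mm across, 130 mm high, left alone. Origin: middle of its foot.
- flask: Loose conical glass flask, 72 mm across, 95 mm high, left alone. Origin: middle of its foot.
- beaker: Loose glass beaker, 60 mm across, 75 mm high, left alone. Origin: middle of its foot.
- jar: Loose white jar, 52 mm across, 55 mm high, left alone. Origin: middle of its foot.
- dish: Loose covered glass dish, 90 mm across, 18 mm high, left alone. Origin: middle of its foot.
- tipbox: Loose blue tip box, 100 x 70 x 55 mm, left alone. Origin: middle of its underside.

How it is judged:
On the way, in this order (a step that is already met when the one before it is completed fails the run):
1. the knob is turned free and lifted out of the centrifuge (z of knob in the frame of keyhole above 0.012 m and contact force between the fingers and knob above 0.5 N), for 0.1 s.
2. the knob is left in the tray (x of knob in the frame of tray between -0.058 and 0.058 m and y of knob in the frame of tray between -0.058 and 0.058 m and z of knob in the frame of tray below 0.045 m and contact force between the fingers and knob below 0.1 N and linear speed of knob below 0.05 m/s), for 0.2 s.
3. the lid, gripped by its bar, is raised past its balance point (value of joint lid above 0.94 rad and contact force between the fingers and handle above 1 N), for 0.1 s.
At the end, for the whole second after the job is handed in: The lid stands still between 0.68 and 0.87 rad (39 to 50 degrees), just below its balance point at 0.90, with the fingers gripping the bar (more than 1 N); the knob's foot is within 58 mm of the tray's centre along both sides of the tray and lower than 45 mm, at rest and let go (all of step 2 and value of joint lid between 0.68 and 0.87 rad and velocity of joint lid between -0.1 and 0.1 rad/s and contact force between the fingers and handle above 1 N); the arm keeps its last pose, push and grip.
It fails at once if the lid swings up to its stop (beyond 1.3 rad) (value of joint lid above 1.3 rad).
It fails at once if a bystander is shifted by more than 30 mm or tipped over (distance of any of reagent, flask, beaker, jar, dish, tipbox from where it was at the start of the episode above 0.03 m or angle between any of reagent, flask, beaker, jar, dish, tipbox's own z axis and vertical above 0.5 rad).
It also fails if it takes over 58 s, if anything falls off the work surface, if the arm or the gripper's body presses on something with over 40 N, if the wrist force passes 120 N, or if a joint passes its speed limit or range.

### The arm

A 6-joint arm with a two-finger parallel gripper is mounted at the origin on the work surface. World frame = base frame: x ahead of the robot, y to its left, z up, the work surface at z = 0. Lengths are in m, angles in rad, forces in N, time in s.
With the tool pointing down it reaches from about 0.275 to 0.85 m from the base axis. Payload 19 kg.
Tool frame: the origin (TCP) lies on the centre line of the jaws, within the pads' length; the fingertips stand bot.tip_reach ahead of it and the grasp point (between the pads) lies 11 mm behind it (bot.tip_reach is the distance from the TCP to the fingertips, in m); z points along the fingers, y is the line along which they close (so a half turn about z gives the same grasp; the last joint's range is limited). The gripper opens to 85 mm and grips with 20 to 120 N. Pads are 22 mm wide; open, the fingers measure 114 mm over their backs; the gripper's body (76 mm by 85 mm) begins 54 mm behind the grasp point. The pads swing forward as they close: fully open they stand 13 mm farther back than shut.
Start: joints at [-1.388, 0.15, 1.437, -0, 1.554, -0.134], TCP at [0.179, -0.546, 0.239] pointing down, gripper open.
Joint ranges: [-2.8, 2.8], [-0.68, 2.1], [0.12, 2.68], [-1.39, 4.53], [0.16, 2.79], [-2.81, 2.81]. Speed limits (rad/s): [1.89, 1.89, 2.22, 3.01, 3.01, 3.01].

### API

Orientations are given as a rotation vector (axis times angle).
In Python, from workcell import status, vision, bot gives the robot as it stands. The module is installed in compiled form; this text tells all that it offers.
- The arm moves only by the shell command python3 -m pendant 'ROWS' [OPENING] [FORCE]. ROWS is JSON, a list of rows, each a list of 4 numbers: the shift along the tool's x, y, z in cm, then the turn about the tool's z in rad. In form: [[x, y, z, roll], ...]. A call has 1 to 5 rows; each row is the pose to reach, as a shift and turn from the pose commanded when the call began, along the tool's axes at that moment; what a row does not reach only later rows make up. A row lasts 1/12 s, in which the tool goes at most 41.7 mm and 7.16 degrees, less where a joint would pass 70% of its speed; a pose out of reach is approached as far as the arm can. A call with a gripper value outside its range is refused whole. OPENING is the opening, from -1 (shut) to 1 (fully open), so that 0 is half open, set as the call begins (- or left out, the last holds). The fingers move at their own pace and stop on an object; FORCE is the grip in N (left out, the last holds). Time passes only in rows, so rows that repeat a pose let the fingers close. It gives the time, the measured TCP pose, the force, the opening and the grip force at its end, in the units of the state.
- status.get_state(): the state, without advancing time (a new reading comes with each control period).
- vision.snapshot(name): name is "scene" or "top" or "wrist"; returns the picture (400x640x3 uint8, red, green, blue); there is no depth.
- vision.camera_model(name): a dict with "K" (3x3 intrinsics, pixels), "extrinsics" (4x4, takes a point from camera to world coordinates). Camera axes: x right, y up, looking along -z (the intrinsics and any distortion apply to the point x, -y, -z); pixel columns grow to the right and rows downward; lengths in m; the calibration is good to about 2 mm. A picture is of the moment at which its call begins: read the wrist's pose just before it. camera_model takes no time and is no camera call; for the wrist camera it gives the pose at the moment of the call.
- bot.sign_off(): hands the job in; it is judged then, once.
The state is a dict: "time_s": time; "q": joint angles; "joint_velocities": joint speeds; "joint_torque": joint torques, N m; "eef_pos": TCP position; "ee_rot": TCP orientation; "wrist_force": force on the tool from outside, world axes, zero at the start; "moment": the same for the moment, N m; "grip_width": finger opening in m; "gripper_force": force on a finger pad.
Only numpy, scipy, OpenCV 4.12 (cv2) and the standard library are available. Lean on these libraries where they do the work, as an engineer would, in place of code of your own. Each camera call takes 0.05 s, during which the arm holds its last target. There are 200 camera calls.

## Working session

There is one attempt and no reset: what is moved stays moved. The work goes in short steps, Python scripts to look and compute and a shell command to move; the robot and the scene stay as the last step left them, time stands still between calls to the robot, and variables do not carry over. Pictures are saved under pics/ and viewed, at most 12 in all, crops included, and the job is handed in when it is done.

```bash
mkdir -p pics; cat > h.py <<'E'
import numpy as np,cv2
from scipy.spatial.transform import Rotation as R
from workcell import status,vision,bot
def snap(n,f):
    m=vision.camera_model(n); im=vision.snapshot(n); cv2.imwrite('pics/'+f+'.png',im[:,:,::-1]); return im,m
def ray(m,u,v):
    K=np.array(m['K']);E=np.array(m['extrinsics']); d=np.linalg.inv(K)@[u,v,1]; d=E[:3,:3]@(d*[1,-1,-1]); return E[:3,3],d
def onz(m,u,v,z):
    o,d=ray(m,u,v); return o+d*(z-o[2])/d[2]
def proj(m,p):
    E=np.array(m['extrinsics']);c=E[:3,:3].T@(np.array(p)-E[:3,3]);c=c*[1,-1,-1];q=np.array(m['K'])@c;return q[:2]/q[2]
E
python3 - <<'E'
from h import *
s=status.get_state();print(s, bot.tip_reach); print(R.from_rotvec(s['ee_rot']).as_matrix().round(3))
for n in('top','scene'):
    im,m=snap(n,n+'0');print(n,{k:np.round(v,3).tolist() if k in('K','extrinsics') else v for k,v in m.items()})
E
```

```text
{'time_s': 0.0, 'q': array([-1.38800850e+00,  1.50961654e-01,  1.43804562e+00, -1.24231808e-05,
        1.55375761e+00, -1.33973381e-01]), 'joint_velocities': array([-2.90580756e-05, -9.36960139e-04, -1.09284506e-03,  4.05729841e-04,
        1.51417440e-03, -7.93256007e-04]), 'joint_torque': array([-1.10068097e-03, -7.13049960e+01, -5.70866203e+01, -2.99557923e-04,
        8.79989559e-03, -1.16590812e-05]), 'eef_pos': array([ 0.17905628, -0.54616458,  0.23868205]), 'ee_rot': array([-3.10111548e+00, -4.95305315e-01,  6.44186869e-05]), 'wrist_force': array([ 0.14204401, -0.53556941,  0.06530283]), 'moment': array([ 0.01282783, -0.00041447,  0.02596847]), 'gripper_force': 0.0, 'grip_width': 0.08492872802308556} 0.008
[[ 0.95   0.311 -0.   ]
 [ 0.311 -0.95   0.001]
 [ 0.    -0.001 -1.   ]]
top {'K': [[467.77, 0.0, 319.199], [0.0, 467.77, 206.288], [0.0, 0.0, 1.0]], 'extrinsics': [[-0.028, 0.995, -0.101, 0.384], [-1.0, -0.028, -0.003, -0.007], [-0.006, 0.1, 0.995, 1.558], [0.0, 0.0, 0.0, 1.0]]}
scene {'K': [[487.581, 0.0, 321.094], [0.0, 487.581, 198.367], [0.0, 0.0, 1.0]], 'extrinsics': [[-0.645, -0.469, 0.603, 1.383], [0.764, -0.413, 0.496, 0.728], [0.016, 0.781, 0.625, 1.014], [0.0, 0.0, 0.0, 1.0]]}
```

View pics/top0.png

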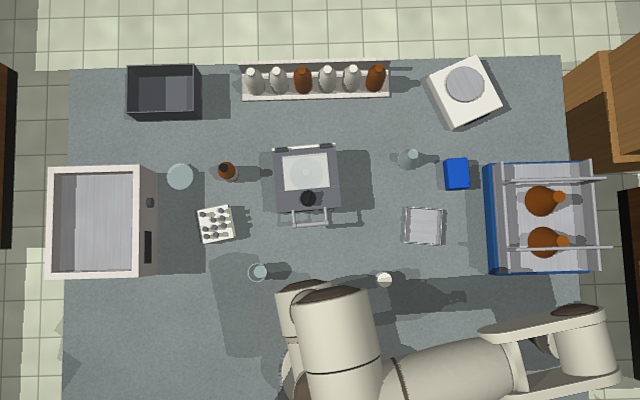

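View pics/scene0.png

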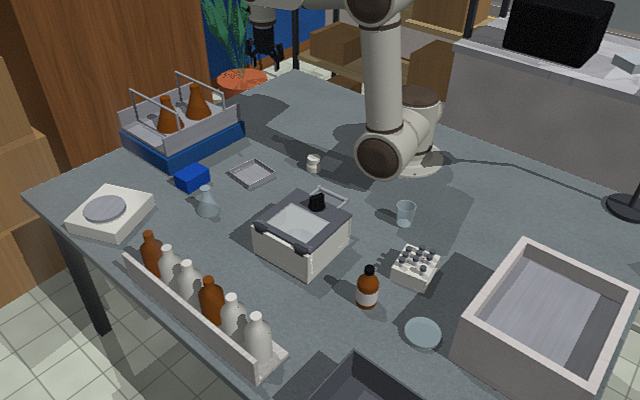

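The top view shows the knob at about (308,198), the bar from (293,226) to (327,223), the tray at about (423,226) on the right, and the jar at (384,279). The scene view agrees: the knob stands at (318,200) on the lid.

```bash
python3 - <<'E'
from h import *
im=cv2.imread('pics/top0.png');m=vision.camera_model('top')
print('knob',onz(m,308,198,.155)); a=onz(m,293,226,.115);b=onz(m,327,223,.115);print('bar',a,b,np.linalg.norm(a-b))
print('lid fr',onz(m,276,210,.119),onz(m,340,207,.119))
print('tray',[onz(m,*p,.022) for p in((405,207),(445,209),(441,245),(402,242))])
print('jar',onz(m,384,279,.055),'beaker',onz(m,259,272,.04))
cv2.imwrite('pics/c1.png',np.vstack([cv2.resize(im[135:260,200:330],None,fx=4,fy=4,interpolation=2)]) if 0 else cv2.resize(im[135:255,260:455],None,fx=4,fy=4,interpolation=cv2.INTER_CUBIC))
E
```

```text
knob [0.55219361 0.0305872  0.155     ]
bar [0.47126904 0.08015256 0.115     ] [ 0.47760985 -0.02504753  0.115     ] 0.10539101325213736
lid fr [0.52196922 0.13136074 0.119     ] [ 0.52571776 -0.0665923   0.119     ]
tray [array([ 0.52922726, -0.28466409,  0.022     ]), array([ 0.51891506, -0.41585334,  0.022     ]), array([ 0.40127294, -0.39637275,  0.022     ]), array([ 0.41456381, -0.26958187,  0.022     ])]
jar [ 0.29838689 -0.20154389  0.055     ] beaker [0.33073776 0.197333   0.04      ]
```

View pics/c1.png

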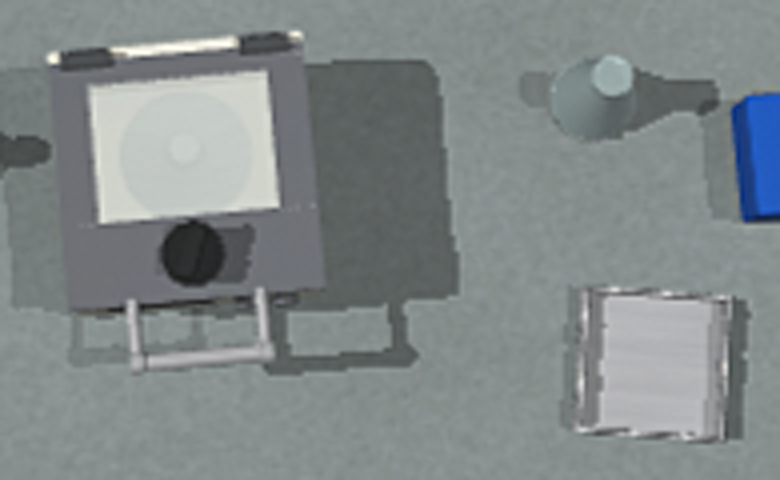

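```bash
python3 - <<'E'
from h import *
m=vision.camera_model('top')
f=lambda u,v,z:onz(m,u/4+260,v/4+135,z)
P=[f(50,57,.119),f(300,45,.119),f(325,290,.119),f(70,310,.119)];print(np.round(P,4).tolist())
print('knobflange',f(192,253,.125),'bar',f(135,361,.115),f(270,352,.115),'tray',f(655,364,.01), f(652,290,.022),f(660,438,.022))
c=vision.camera_model('wrist');s=status.get_state();T=R.from_rotvec(s['ee_rot']).as_matrix();E=np.array(c['extrinsics'])
print('wristcam in tool',(T.T@(E[:3,3]-s['eef_pos'])).round(3),(T.T@E[:3,:3]).round(3).tolist(),c['K'])
E
python3 -m pendant '[[10,-8,-3,0],[20,-16,-5,0],[30,-24,-5,0],[40,-32,-5,0],[54,-43,-5,0]]'
python3 -m pendant '[[54,-43,-5,0],[54,-43,-5,0],[54,-43,-5,0],[54,-43,-5,0],[54,-43,-5,0]]'
```

```text
[[0.7133, 0.1388, 0.119], [0.7172, -0.0571, 0.119], [0.5241, -0.0704, 0.119], [0.5141, 0.1269, 0.119]]
knobflange [0.55500842 0.0314125  0.125     ] bar [0.47352188 0.07778579 0.115     ] [ 0.47756673 -0.02659092  0.115     ] tray [ 0.46553564 -0.34584252  0.01      ] [ 0.52590695 -0.34379598  0.022     ] [ 0.40434323 -0.34427145  0.022     ]
wristcam in tool [ 0.076 -0.    -0.135] [[-0.001, 0.954, 0.299], [1.0, 0.0, 0.0], [0.0, 0.299, -0.954]] [[280.6413685    0.         319.13582264]
 [  0.         280.6413685  206.49170087]
 [  0.           0.           1.        ]]
time_s: 0.52
eef_pos: [0.2925, -0.3722, 0.2661]
ee_rot: [-3.102, -0.495, -0.0]
wrist_force: [1.8, 0.1, -0.3]
grip_width: 0.0854
gripper_force: 0.0
time_s: 0.93
eef_pos: [0.4067, -0.1983, 0.2812]
ee_rot: [3.102, 0.495, 0.0]
wrist_force: [0.8, -1.3, 0.2]
grip_width: 0.085
gripper_force: 0.0
```

```bash

python3 -m pendant '[[10,-8,0,0],[20,-17,0,0],[20,-17,0,0],[20,-17,0,0],[20,-17,0,0]]' 0.1
python3 -m pendant '[[0,0,0,-0.12],[0,0,0,-0.24],[0,0,0,-0.36],[0,0,0,-0.48],[0,0,0,-0.6]]'
python3 -m pendant '[[0,0,0,-0.12],[0,0,0,-0.24],[0,0,0,-0.36],[0,0,0,-0.48],[0,0,0,-0.6]]'
python3 -m pendant '[[0,0,0,-0.12],[0,0,0,-0.24],[0,0,0,-0.36],[0,0,0,-0.48],[0,0,0,-0.6]]'
python3 -m pendant '[[0,0,0,-0.12],[0,0,0,-0.24],[0,0,0,-0.36],[0,0,0,-0.48],[0,0,0,-0.6]]'
python3 - <<'E'
from h import *
s=status.get_state();im,m=snap('wrist','w1');T=R.from_rotvec(s['ee_rot']).as_matrix();print(s['eef_pos'],s['q'],np.arctan2(T[1,0],T[0,0]))
np.savez('w1.npz',E=m['extrinsics'],K=m['K'])
E
```

```text
time_s: 1.35
eef_pos: [0.5157, -0.0206, 0.2809]
ee_rot: [-3.102, -0.496, 0.0]
wrist_force: [-0.0, -1.4, 0.2]
grip_width: 0.0473
gripper_force: 0.0
time_s: 1.77
eef_pos: [0.5152, -0.0226, 0.2807]
ee_rot: [-2.812, -1.399, 0.001]
wrist_force: [-0.9, 0.2, -0.1]
grip_width: 0.0468
gripper_force: 0.0
time_s: 2.18
eef_pos: [0.5151, -0.0228, 0.2808]
ee_rot: [-2.274, -2.167, 0.0]
wrist_force: [-0.3, -0.0, 0.3]
grip_width: 0.0471
gripper_force: 0.0
time_s: 2.6
eef_pos: [0.5151, -0.0228, 0.2807]
ee_rot: [-1.532, -2.742, 0.0]
wrist_force: [-0.3, 0.1, -0.2]
grip_width: 0.047
gripper_force: 0.0
time_s: 3.02
eef_pos: [0.5151, -0.0228, 0.2808]
ee_rot: [-0.653, -3.072, -0.0]
wrist_force: [-0.8, -0.1, 0.3]
grip_width: 0.0466
gripper_force: 0.0
[ 0.51513008 -0.02278985  0.2807848 ] [-1.93776680e-01  1.55125436e-02  1.50013183e+00  1.06223057e-04
  1.62653000e+00 -1.34569912e+00] 2.722724643026538
```

View pics/w1.png

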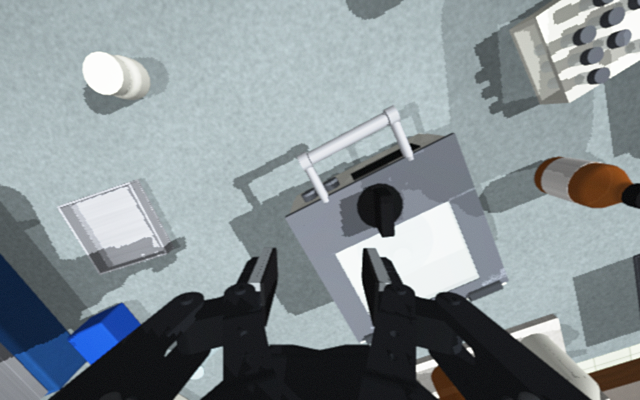

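The wrist view shows the knob flange at about (380,206), with the grip bar running down to about (386,236). The bar handle is at (303,160)–(392,116), and the tray's centre is at about (117,226).

```bash
python3 - <<'E'
import cv2,numpy as np
im=cv2.imread('pics/w1.png')[170:245,335:435].astype(float)
cv2.imwrite('pics/c2.png',cv2.resize(np.clip(im*3,0,255).astype(np.uint8),None,fx=7,fy=7,interpolation=cv2.INTER_CUBIC))
E
```

```text
(no output)
```

View pics/c2.png

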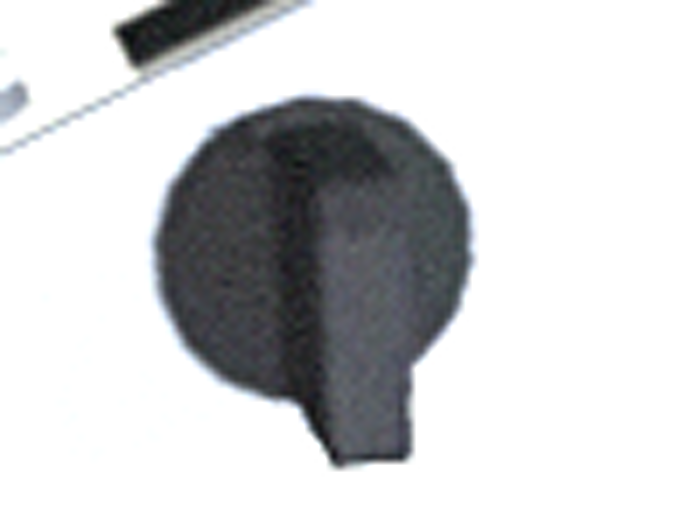

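The crop shows the top face of the grip bar from (372,461) to (355,181) in crop pixels, which is (388.1,235.9) to (385.7,195.9) in the image. The flange centre is at crop (313,248), image (379.7,205.4).

```bash
python3 - <<'E'
from h import *
m=dict(np.load('w1.npz'));m={'K':m['K'],'extrinsics':m['E']}
a=onz(m,388.1,235.9,.159);b=onz(m,385.7,195.9,.159);d=b-a
print('grip',a,b,np.linalg.norm(d),'mid',(a+b)/2,'yaw',np.arctan2(d[1],d[0]),'flange',onz(m,379.7,205.4,.125))
a=onz(m,303,161,.118);b=onz(m,392,117,.118);d=b-a;print('bar',a,b,'mid',(a+b)/2,'cyaw',np.arctan2(d[1],d[0])-np.pi/2)
p=[onz(m,u,v,.119) for u,v in((287,215),(455,134))];d=p[1]-p[0];print('lid front',p,np.arctan2(d[1],d[0])-np.pi/2,np.linalg.norm(d))
tr=[onz(m,u,v,.022) for u,v in((58,208),(131,182),(170,251),(97,272))];print('tray',np.round(tr,3).tolist(),np.mean(tr,0))
s=status.get_state();T=R.from_rotvec(s['ee_rot']).as_matrix();print('to knob in tool cm',T.T@(onz(m,379.7,205.4,.125)-s['eef_pos'])*100)
E
```

```text
grip [0.57355197 0.02554043 0.159     ] [0.53385852 0.0374432  0.159     ] 0.04143966838083407 mid [0.55370524 0.03149181 0.159     ] yaw 2.8502575321579258 flange [0.5531064  0.03170006 0.125     ]
bar [ 0.47640873 -0.02478858  0.118     ] [0.47283675 0.07624038 0.118     ] mid [0.47462274 0.0257259  0.118     ] cyaw 0.035341232026961045
lid front [array([ 0.52365626, -0.06653763,  0.119     ]), array([0.5147684 , 0.12946536, 0.119     ])] 0.04531450462354547 0.19620439759212724
tray [[0.402, -0.394, 0.022], [0.414, -0.273, 0.022], [0.529, -0.282, 0.022], [0.513, -0.408, 0.022]] [ 0.46440162 -0.33953562  0.022     ]
to knob in tool cm [-1.330444    6.51151847 15.57691412]
```

```bash

python3 -m pendant '[[-0.7,3.2,3,-0.06],[-1.35,6.5,6,-0.127],[-1.35,6.5,9,-0.127],[-1.35,6.5,10,-0.127],[-1.35,6.5,10,-0.127]]'
python3 -m pendant '[[0,0,1.5,0],[0,0,3,0],[0,0,4.2,0],[0,0,4.2,0],[0,0,4.2,0]]'
python3 -m pendant '[[0,0,0,0],[0,0,0,0],[0,0,0,0],[0,0,0,0],[0,0,0,0]]' -1 40
python3 -m pendant '[[0,0,0,0],[0,0,0,0],[0,0,0,0]]'
```

```text
time_s: 3.48
eef_pos: [0.553, 0.031, 0.1784]
ee_rot: [-0.468, -3.101, 0.001]
wrist_force: [0.2, -0.8, -0.2]
grip_width: 0.0469
gripper_force: 0.0
time_s: 3.9
eef_pos: [0.5544, 0.0303, 0.1401]
ee_rot: [0.468, 3.106, 0.0]
wrist_force: [0.3, 0.0, 0.5]
grip_width: 0.047
gripper_force: 0.0
time_s: 4.32
eef_pos: [0.5547, 0.0308, 0.14]
ee_rot: [0.466, 3.106, 0.0]
wrist_force: [-1.2, -0.6, 6.5]
grip_width: 0.0133
gripper_force: 44.3
time_s: 4.57
eef_pos: [0.5547, 0.0308, 0.14]
ee_rot: [0.466, 3.106, 0.0]
wrist_force: [-2.0, -0.6, 7.4]
grip_width: 0.0132
gripper_force: 44.3
```

```bash

python3 -m pendant '[[0,0,0,0.1],[0,0,0,0.2],[0,0,0,0.3],[0,0,0,0.4],[0,0,0,0.5]]'
python3 -m pendant '[[0,0,0,0.1],[0,0,0,0.2],[0,0,0,0.3],[0,0,0,0.4],[0,0,0,0.5]]'
python3 -m pendant '[[0,0,0,0.08],[0,0,0,0.16],[0,0,0,0.24],[0,0,0,0.24],[0,0,0,0.24]]'
python3 - <<'E'
from h import *
s=status.get_state();print(s['moment'],s['wrist_force'],2*np.arctan2(s['ee_rot'][1],s['ee_rot'][0]))
E
```

```text
time_s: 4.98
eef_pos: [0.5548, 0.0309, 0.14]
ee_rot: [1.227, 2.891, 0.001]
wrist_force: [0.7, -0.1, 7.3]
grip_width: 0.014
gripper_force: 44.2
time_s: 5.4
eef_pos: [0.5548, 0.0309, 0.14]
ee_rot: [1.904, 2.497, 0.002]
wrist_force: [0.4, 0.9, 5.7]
grip_width: 0.0129
gripper_force: 44.2
time_s: 5.82
eef_pos: [0.5548, 0.0308, 0.14]
ee_rot: [2.184, 2.256, 0.002]
wrist_force: [1.5, -1.0, 6.0]
grip_width: 0.0132
gripper_force: 44.2
[-0.01134664 -0.15688221 -0.0959898 ] [ 1.45729668 -1.02180274  5.95971823] 1.6031047986506626
```

Turned about 71°, with little torque. Now I'll lift gently.

```bash

python3 -m pendant '[[0,0,-0.3,0],[0,0,-0.6,0],[0,0,-0.9,0],[0,0,-1.2,0],[0,0,-1.2,0]]'
python3 -m pendant '[[0,0,-0.6,0],[0,0,-1.2,0],[0,0,-1.8,0],[0,0,-2.6,0],[0,0,-2.6,0]]'
```

```text
time_s: 6.23
eef_pos: [0.5543, 0.0309, 0.1518]
ee_rot: [2.184, 2.258, 0.0]
wrist_force: [0.8, -0.5, -0.8]
grip_width: 0.0135
gripper_force: 43.2
time_s: 6.65
eef_pos: [0.5549, 0.0308, 0.1791]
ee_rot: [2.183, 2.257, 0.002]
wrist_force: [0.6, -0.9, -0.3]
grip_width: 0.0131
gripper_force: 43.2
```

```bash

python3 -m pendant '[[0,0,-3,0],[-2,-0.5,-5,0],[-6,-1.6,-5,0],[-10,-2.7,-5,0],[-14,-3.8,-5,0]]'
python3 -m pendant '[[-4,-1.1,0,0],[-8,-2.2,0,0],[-12,-3.3,0,0],[-16,-4.4,0,0],[-20,-5.5,0,0]]'
python3 -m pendant '[[-3,-0.9,0,0],[-3,-0.9,0,0],[-3,-0.9,0,0],[-3,-0.9,0,0],[-3,-0.9,0,0]]'
python3 - <<'E'
from h import *
im,m=snap('wrist','w2');np.savez('w2.npz',E=m['extrinsics'],K=m['K'])
E
```

```text
time_s: 7.07
eef_pos: [0.5204, -0.1115, 0.2275]
ee_rot: [2.182, 2.259, 0.001]
wrist_force: [0.9, -0.6, -1.5]
grip_width: 0.0133
gripper_force: 43.2
time_s: 7.48
eef_pos: [0.4716, -0.3139, 0.2273]
ee_rot: [2.184, 2.257, 0.0]
wrist_force: [1.1, 0.4, -0.4]
grip_width: 0.0134
gripper_force: 43.2
time_s: 7.9
eef_pos: [0.4649, -0.3414, 0.2271]
ee_rot: [-2.183, -2.259, -0.0]
wrist_force: [0.3, 0.6, -1.3]
grip_width: 0.0134
gripper_force: 43.1
```

View pics/w2.png

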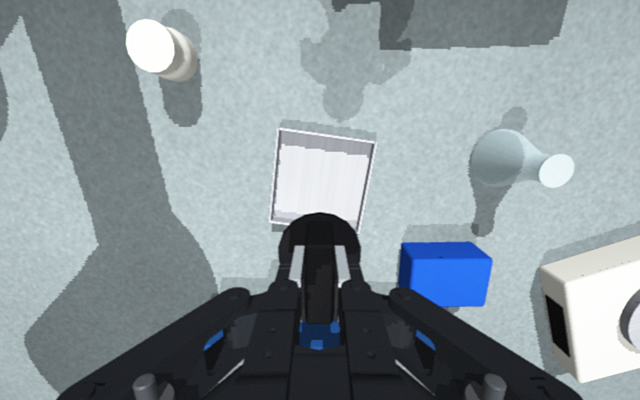

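The knob is held upright. The tray corners are at (278,128), (376,141), about (359,234) and (269,224), with the blue box at lower right, clear of the tray.

```bash
python3 - <<'E'
from h import *
m=dict(np.load('w2.npz'));m={'K':m['K'],'extrinsics':m['E']}
tr=[onz(m,u,v,.022) for u,v in((278,128),(376,141),(359,234),(269,224))];print('tray',np.round(tr,3).tolist(),np.mean(tr,0))
E
python3 -m pendant '[[0,0,4,0],[0,0,8,0],[0,0,12,0],[0,0,15,0],[0,0,16,0]]'
python3 -m pendant '[[0,0,0.5,0],[0,0,1.0,0],[0,0,1.4,0],[0,0,1.7,0],[0,0,1.7,0]]'
```

```text
tray [[0.414, -0.277, 0.022], [0.53, -0.288, 0.022], [0.518, -0.408, 0.022], [0.401, -0.398, 0.022]] [ 0.46558337 -0.34259627  0.022     ]
time_s: 8.37
eef_pos: [0.4635, -0.3399, 0.0627]
ee_rot: [-2.179, -2.255, -0.0]
wrist_force: [-0.5, 0.7, -1.9]
grip_width: 0.0132
gripper_force: 43.1
time_s: 8.78
eef_pos: [0.4649, -0.3425, 0.0507]
ee_rot: [2.184, 2.257, 0.0]
wrist_force: [-0.4, -0.2, 0.1]
grip_width: 0.0134
gripper_force: 43.1
```

```bash

python3 -m pendant '[[0,0,0.15,0],[0,0,0.3,0],[0,0,0.3,0]]'
python3 -m pendant '[[0,0,0,0],[0,0,0,0],[0,0,0,0],[0,0,0,0]]' 0.1
python3 -m pendant '[[0,0,-1,0],[0,0,-3,0],[0,0,-6,0],[0,0,-10,0],[0,0,-14,0]]'
python3 -m pendant '[[0,0,-3,0],[0,0,-3,0],[0,0,-3,0],[0,0,-3,0]]'
python3 - <<'E'
from h import *
s=status.get_state();im,m=snap('wrist','w3');print(s['eef_pos'],s['q']);np.savez('w3.npz',E=m['extrinsics'],K=m['K'])
E
```

```text
time_s: 9.03
eef_pos: [0.465, -0.3427, 0.0484]
ee_rot: [2.183, 2.256, 0.0]
wrist_force: [-1.7, 0.2, 9.8]
grip_width: 0.0133
gripper_force: 44.9
time_s: 9.37
eef_pos: [0.4646, -0.3423, 0.0471]
ee_rot: [-2.185, -2.258, -0.0]
wrist_force: [0.2, 0.8, -0.6]
grip_width: 0.0468
gripper_force: 0.0
time_s: 9.78
eef_pos: [0.4641, -0.3419, 0.189]
ee_rot: [-2.184, -2.257, -0.0]
wrist_force: [0.6, -0.3, 0.3]
grip_width: 0.0471
gripper_force: 0.0
time_s: 10.12
eef_pos: [0.4644, -0.3421, 0.2169]
ee_rot: [-2.184, -2.258, -0.0]
wrist_force: [-0.8, 0.4, -0.9]
grip_width: 0.0469
gripper_force: 0.0
[ 0.46438972 -0.34209633  0.21691179] [-7.68485536e-01  1.62863592e-01  1.46821812e+00  5.66345595e-05
  1.51095923e+00 -8.01552994e-01]
```

View pics/w3.png

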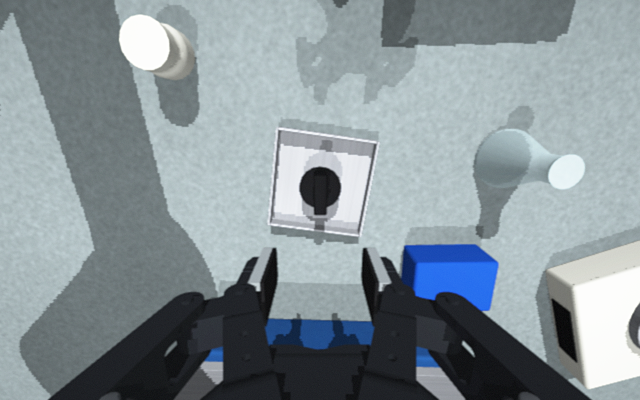

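The knob stands at (320,186), inside the tray and let go. Next I'll go to the bar.

```bash

python3 -m pendant '[[4,0.2,0,0],[8,0.4,0,0],[12,0.6,0,-0.013],[16,0.9,0,-0.013],[20,1.1,0,-0.013]]' -0.15
python3 -m pendant '[[4,0.2,0,0],[8,0.5,0,0],[12,0.7,0,0],[15,0.9,0,0],[17,1.0,0,0]]'
python3 -m pendant '[[0,0,0,0],[0,0,0,0]]'
python3 - <<'E'
from h import *
s=status.get_state();im,m=snap('wrist','w4');T=R.from_rotvec(s['ee_rot']).as_matrix()
print(s['eef_pos'],s['grip_width'],'to bar tool cm',T.T@(np.array([.4745,.027,.106])-s['eef_pos'])*100,2*np.arctan2(s['ee_rot'][1],s['ee_rot'][0]),proj(m,[.4745,.027,.115]))
np.savez('w4.npz',E=m['extrinsics'],K=m['K'])
E
```

```text
time_s: 10.58
eef_pos: [0.4682, -0.1402, 0.2159]
ee_rot: [-2.169, -2.27, 0.001]
wrist_force: [0.7, 0.4, 0.9]
grip_width: 0.0363
gripper_force: 0.0
time_s: 11.0
eef_pos: [0.4703, 0.031, 0.2161]
ee_rot: [-2.167, -2.272, 0.001]
wrist_force: [-1.0, -1.2, 0.2]
grip_width: 0.0361
gripper_force: 0.0
time_s: 11.17
eef_pos: [0.4707, 0.0291, 0.2162]
ee_rot: [-2.166, -2.273, 0.002]
wrist_force: [-0.6, -0.3, 0.5]
grip_width: 0.0364
gripper_force: 0.0
[0.47067858 0.02908142 0.21615345] 0.03636760811357965 to bar tool cm [-0.22948314  0.39168871 11.0145856 ] -4.664218284532093 [324.70682374 211.5064451 ]
```

View pics/w4.png

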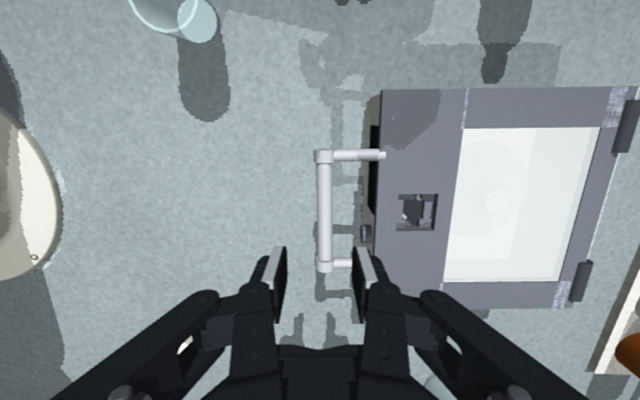

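The bar runs from (322,155) to (326,266). Its midpoint at (324,211) matches the predicted (324.7,211.5), so I'll descend.

```bash

python3 -m pendant '[[-0.2,0.35,3,0],[-0.2,0.35,6,0],[-0.2,0.35,8,0],[-0.2,0.35,9.5,0],[-0.2,0.35,10.5,0]]'
python3 -m pendant '[[0,0,0.4,0],[0,0,0.5,0],[0,0,0.5,0]]'
python3 -m pendant '[[0,0,0,0],[0,0,0,0],[0,0,0,0],[0,0,0,0],[0,0,0,0]]' -1 40
```

```text
time_s: 11.63
eef_pos: [0.4739, 0.0253, 0.1099]
ee_rot: [-2.17, -2.269, 0.003]
wrist_force: [1.0, 1.1, -0.3]
grip_width: 0.0364
gripper_force: 0.0
time_s: 11.88
eef_pos: [0.475, 0.026, 0.1075]
ee_rot: [2.17, 2.271, 0.001]
wrist_force: [0.1, -0.2, 0.4]
grip_width: 0.0363
gripper_force: 0.0
time_s: 12.3
eef_pos: [0.4752, 0.0263, 0.1076]
ee_rot: [2.169, 2.271, 0.001]
wrist_force: [2.9, -1.9, 2.9]
grip_width: 0.0124
gripper_force: 39.1
```

```bash

python3 -m pendant '[[0,0.03,-1.2,0],[0,0.12,-2.4,0],[0,0.27,-3.59,0],[0,0.48,-4.77,0],[0,0.75,-5.94,0]]'
python3 -m pendant '[[0,0.32,-1.15,0],[0,0.71,-2.29,0],[0,1.15,-3.41,0],[0,1.64,-4.5,0],[0,2.19,-5.57,0]]'
python3 -m pendant '[[0,0,0,0],[0,0,0,0]]'
python3 - <<'E'
from h import *
im,m=snap('wrist','w5')
E
```

```text
time_s: 12.72
eef_pos: [0.4824, 0.0267, 0.1671]
ee_rot: [2.169, 2.272, 0.001]
wrist_force: [6.9, -0.6, -4.7]
grip_width: 0.0126
gripper_force: 39.3
time_s: 13.13
eef_pos: [0.5042, 0.028, 0.2229]
ee_rot: [-2.169, -2.272, -0.0]
wrist_force: [4.5, 2.8, -4.2]
grip_width: 0.0126
gripper_force: 39.3
time_s: 13.3
eef_pos: [0.504, 0.028, 0.2223]
ee_rot: [-2.169, -2.272, 0.0]
wrist_force: [0.0, 2.3, -1.5]
grip_width: 0.0124
gripper_force: 39.6
```

View pics/w5.png

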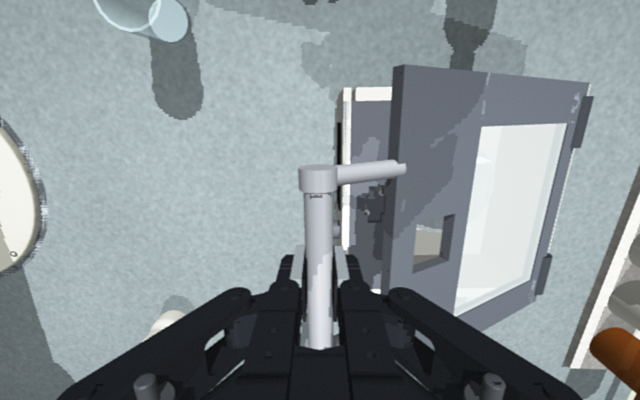

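The lid follows and the bar stays in the fingers (visible from (318,180) down into the jaws). I'll carry on past balance.

```bash

python3 -m pendant '[[0,0.6,-1.04,0],[0,1.25,-2.04,0],[0,1.95,-3.01,0],[0,2.7,-3.95,0],[0,3.5,-4.85,0]]'
python3 -m pendant '[[0,0.84,-0.86,0],[0,1.72,-1.67,0],[0,2.64,-2.44,0],[0,3.6,-3.16,0],[0,4.59,-3.84,0]]'
python3 -m pendant '[[0,0,0,0],[0,0,0,0],[0,0,0,0],[0,0,0,0]]'
python3 - <<'E'
from h import *
im,m=snap('scene','s2');p=status.get_state()['eef_pos']
print('q est',np.arctan2(p[2]+.0075-.115,.715-p[0]),np.hypot(p[2]+.0075-.115,.715-p[0]))
cv2.imwrite('pics/s2c.png',cv2.resize(cv2.imread('pics/s2.png')[60:320,150:450],None,fx=2,fy=2))
E
```

```text
time_s: 13.77
eef_pos: [0.5385, 0.03, 0.2707]
ee_rot: [-2.168, -2.271, 0.001]
wrist_force: [-4.9, 8.7, 2.4]
grip_width: 0.0129
gripper_force: 40.0
time_s: 14.18
eef_pos: [0.5845, 0.0328, 0.3095]
ee_rot: [-2.167, -2.272, -0.001]
wrist_force: [-4.7, 13.7, 6.0]
grip_width: 0.0126
gripper_force: 40.4
time_s: 14.52
eef_pos: [0.5842, 0.0328, 0.3093]
ee_rot: [-2.167, -2.272, -0.001]
wrist_force: [-5.5, 11.5, 9.2]
grip_width: 0.0123
gripper_force: 40.7
q est 0.995476953222224 0.24044967941397238
```

View pics/s2c.png

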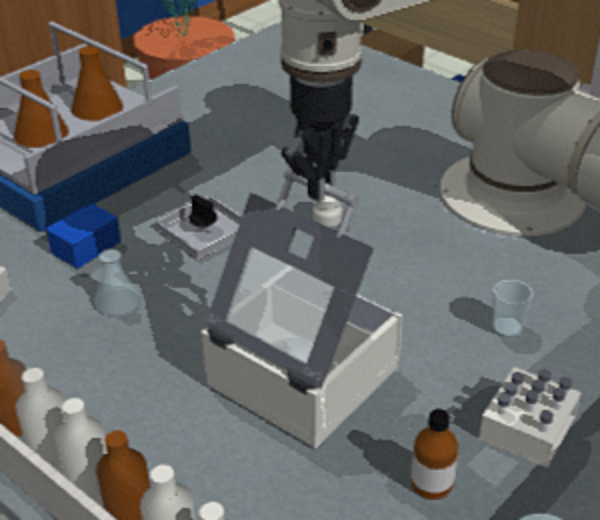

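The lid stands at about 1.0 rad, held by its bar. The knob is in the tray and the bystanders are untouched. Next I'll ease it back to about 0.775 rad.

```bash

python3 -m pendant '[[0,-0.5,0.33,0],[0,-0.99,0.68,0],[0,-1.47,1.03,0],[0,-1.95,1.4,0],[0,-2.41,1.78,0]]'
python3 -m pendant '[[0,-0.46,0.39,0],[0,-0.9,0.79,0],[0,-1.34,1.2,0],[0,-1.77,1.62,0],[0,-1.77,1.62,0]]'
python3 -m pendant '[[0,0,0,0],[0,0,0,0],[0,0,0,0],[0,0,0,0],[0,0,0,0]]'
python3 - <<'E'
from h import *
p=status.get_state()['eef_pos']
print('q est',np.arctan2(p[2]+.0075-.115,.715-p[0]))
im,m=snap('scene','s3')
cv2.imwrite('pics/s3c.png',cv2.resize(cv2.imread('pics/s3.png')[60:320,150:450],None,fx=2,fy=2))
E
```

```text
time_s: 14.98
eef_pos: [0.5598, 0.0313, 0.2911]
ee_rot: [-2.167, -2.271, -0.001]
wrist_force: [-6.3, 9.0, 7.1]
grip_width: 0.0123
gripper_force: 40.4
time_s: 15.4
eef_pos: [0.5416, 0.0302, 0.274]
ee_rot: [-2.167, -2.27, 0.001]
wrist_force: [-4.0, 8.6, 2.4]
grip_width: 0.0125
gripper_force: 40.1
time_s: 15.82
eef_pos: [0.5423, 0.0303, 0.2747]
ee_rot: [-2.167, -2.271, 0.0]
wrist_force: [-6.0, 8.1, 5.3]
grip_width: 0.0128
gripper_force: 40.2
q est 0.7691041622380752
```

View pics/s3c.png

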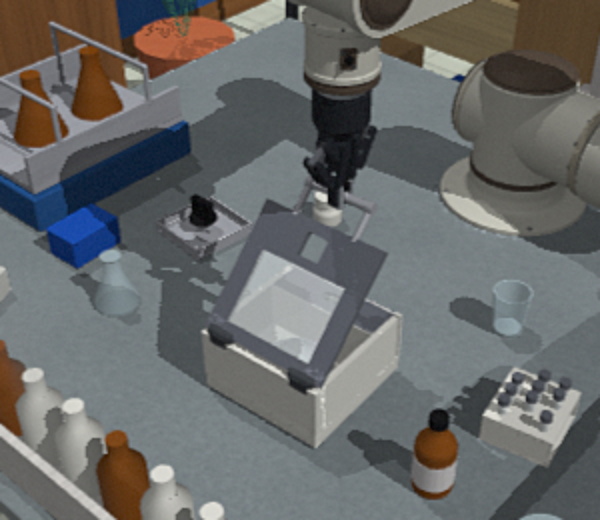

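The lid is held still at about 0.77 rad with the bar gripped, so I'm handing in.

```bash
python3 -c "
from workcell import bot;print(bot.sign_off())"
```

```text
the job is handed in; nothing more can be done
None
```

The job is handed in (no verdict was returned): the knob stands in the tray, the lid was raised to about 1.0 rad and is now held still by its bar at about 0.77 rad (44°), and no bystander looked moved in the final picture.

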